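# Read the underside of two furniture feet and sort them

## Robot

A 6-joint arm with a two-finger parallel gripper is mounted at the origin on the work surface. World frame = base frame: x ahead of the robot, y to its left, z up, the work surface at z = 0. Lengths are in m, angles in rad, forces in N, time in s.
With the tool pointing down it reaches from about 0.4 to 0.825 m from the base axis. Payload 7 kg.
Tool frame: the origin (TCP) lies midway between the tips of the shut fingers; the grasp point (between the pads) lies 19 mm behind it; z points along the fingers, y is the line along which they close (so a half turn about z gives the same grasp; the last joint's range is limited). The gripper opens to 85 mm and grips with 20 to 120 N. Pads are 22 mm wide; open, the fingers measure 114 mm over their backs; the gripper's body (76 mm by 85 mm) begins 54 mm behind the grasp point. The pads swing forward as they close: fully open they stand 13 mm farther back than shut.
Start: joints at [-0.84, 0.359, 0.012, 0, -1.224, -0.288], TCP at [0.289, -0.61, 0.231] pointing down, gripper open.
Joint ranges: [-3.07, 3.07], [-1.43, 2.12], [-1.02, 1.25], [-3.03, 1.67], [-3.05, -0], [-3.03, 3.03]. Speed limits (rad/s): [2.39, 2.39, 3.01, 3.14, 3.14, 3.14].

## Interface

Orientations are given as [roll, pitch, yaw] about the fixed x, y, z axes, in that order (R = Rz(yaw) Ry(pitch) Rx(roll)).
In Python, from rig import robot gives the robot as it stands.
- The arm moves only by the shell command python3 steer.py 'ROWS' [FORCE]. ROWS is a JSON list of rows, 1 to 8 of them, each of 7 numbers: the opening from 0.0 (shut) to 1.0 (fully open), then dx, dy, dz in m, then a rotation vector rx, ry, rz in rad; each row is the pose to reach, as a shift and turn from the pose commanded when the command began, along the tool's axes at that moment; what a row does not reach only later rows make up. A row lasts 1/12 s, in which the tool goes at most 0.0417 m and 0.125 rad, less where a joint would pass 70% of its speed; a pose out of reach is approached as far as the arm can. The fingers move at their own pace and stop on an object; FORCE is the grip in N (left out, the last holds). Time passes only in rows, so rows that do not move let the fingers close. It prints the time, the measured TCP pose, the force, the opening and the grip force at its end.
- robot.read_state(): the state, without advancing time (a new reading comes with each control period).
- robot.snapshot(name): name is "scene" or "top"; returns a dict with "pixels" (480x640x3 uint8, red, green, blue), "fovy" (degrees; the focal length in pixels is half the picture's height over the tangent of half this angle, whatever the lens; pixels are square), "cx", "cy" (the principal point, pixels), "distortion" ([k1, k2, p1, p2, k3] as OpenCV has them; the pictures are not rectified), "rvec" (rotation vector, rad) and "tvec" (3), from world to camera coordinates, as OpenCV has them. Camera axes: x right, y down, z forward; pixel columns grow to the right and rows downward; lengths in m; the calibration is good to about 2 mm. A picture is of the moment at which its call begins. There is no depth.
- robot.sign_off(): hands the job in; it is judged then, once.
The state is a dict: "time": time; "joints": joint angles; "qd": joint speeds; "effort": joint torques, N m; "tool_pos": TCP position; "tcp_rot": TCP orientation; "wrist_force": force on the tool from outside, world axes, zero at the start; "moment": the same for the moment, N m; "grip_width": opening from 0.0 (shut) to 1.0 (fully open); "finger_force": force on a finger pad.
Only numpy, scipy, OpenCV 4.12 (cv2) and the standard library are available. Lean on these libraries where they do the work, as an engineer would, in place of code of your own. Each camera call takes 0.05 s, during which the arm holds its last target. There are 200 camera calls.

## Task

Sort the two furniture feet that stand under the lamp bar, one at a time, the one nearer the robot first: lift the foot clear, turn it in the gripper's hold at least fully onto its side so that its underside can be read, then stand it upright in a tray and let go. Feet with a raised bar across the underside go into the round tray, feet with a plain underside go into the square-cornered tray. Set them down, do not drop them, and leave the jar, the carton and the tape roll where they are.

Things in the scene. Friction and masses are not known exactly. Their poses are not given: they have to be found in the camera images.
- stand: Fixed board 85 (x) x 300 (y) x 15 mm under both feet, origin under its centre; its y points away from the robot, its x to the robot's right. End posts 12 x 10 mm at x 12, y +-145 mm hold a white lamp tube, 20 mm thick, along y at x 12, axis 125 mm above the table. A vertical gripper strikes it: come from the robot's left, tool leaning 30-50 degrees, fingers down and to the right, closing along y.
- foot_far: Loose aluminium furniture foot: round, 50 mm diameter up to 38 mm height, bevelled to 40 mm at its top at 46 mm; 0.1 to 0.22 kg. Origin: centre of the underside, z up its axis. Underside: black recess 42 mm wide, 7 mm deep, plain or crossed by a bright bar 39 x 13 mm along its x, up to 4 mm proud of the floor: random, look. Starts on the stand's far half.
- foot_near: Loose aluminium furniture foot: round, 50 mm diameter up to 38 mm height, bevelled to 40 mm at its top at 46 mm; 0.1 to 0.22 kg. Origin: centre of the underside, z up its axis. Underside: black recess 42 mm wide, 7 mm deep, plain or crossed by a bright bar 39 x 13 mm along its x, up to 4 mm proud of the floor: random, look. Starts on the stand's near half.
- round_tray: Fixed round steel tray, 160 mm outer diameter, 22 mm high, wall 4 mm, floor 5 mm thick. Origin at the centre of its underside, on the table. Takes the feet with a raised bar; room for both, 60 to 70 mm apart. It may lie on either side.
- square_tray: Fixed rectangular steel tray, 130 (x) x 150 (y) mm outside, 22 mm high, wall and floor 5 mm thick. Origin at the centre of its underside, on the table. Takes the feet with a plain underside; room for both, 60 to 70 mm apart along y. It may lie on either side.
- jar: Bystander: loose closed jar, 60 mm in diameter, 90 mm tall, origin under its centre.
- carton: Bystander: loose closed cardboard carton, 70 x 100 x 60 mm high, origin under its centre.
- tape: Bystander: loose brown ring, a tape roll, 84 mm outer and 60 mm inner diameter, 24 mm high, lying flat, origin under its centre.

How it is judged:
On the way, in this order (a step that is already met when the one before it is completed fails the run):
1. the near foot is held in the air, its underside more than 10 cm up, turned over by at least 72 degrees from upright (angle between foot_near's own z axis and vertical above 1.25 rad and height (world z) of foot_near above 0.1 m and contact force between the fingers and foot_near above 1 N), for 0.2 s.
2. the near foot stands upright and released in its right tray (bar: round, plain: square-cornered) (angle between foot_near's own z axis and vertical below 0.1 rad and linear speed of foot_near below 0.03 m/s and contact force between the fingers and foot_near below 0.5 N and ((z of foot_near_bar in the frame of foot_near below 0.0098 m and horizontal distance between foot_near and round_tray below 0.055 m and z of foot_near in the frame of round_tray between 0 and 0.013 m) or (z of foot_near_bar in the frame of foot_near above 0.0098 m and x of foot_near in the frame of square_tray between -0.04 and 0.04 m and y of foot_near in the frame of square_tray between -0.05 and 0.05 m and z of foot_near in the frame of square_tray between 0 and 0.013 m))), for 0.2 s.
3. the far foot is held in the air, its underside more than 10 cm up, turned over by at least 72 degrees from upright (angle between foot_far's own z axis and vertical above 1.25 rad and height (world z) of foot_far above 0.1 m and contact force between the fingers and foot_far above 1 N), for 0.2 s.
4. the far foot stands upright and released in its right tray (bar: round, plain: square-cornered) (angle between foot_far's own z axis and vertical below 0.1 rad and linear speed of foot_far below 0.03 m/s and contact force between the fingers and foot_far below 0.5 N and ((z of foot_far_bar in the frame of foot_far below 0.0098 m and horizontal distance between foot_far and round_tray below 0.055 m and z of foot_far in the frame of round_tray between 0 and 0.013 m) or (z of foot_far_bar in the frame of foot_far above 0.0098 m and x of foot_far in the frame of square_tray between -0.04 and 0.04 m and y of foot_far in the frame of square_tray between -0.05 and 0.05 m and z of foot_far in the frame of square_tray between 0 and 0.013 m))), for 0.2 s.
At the end, for the whole second after the job is handed in: Each foot stands upright (within 6 degrees) and at rest on the floor of the tray that its underside calls for, raised bar: round tray, plain: square-cornered tray, wholly inside the walls and released (all of step 2 and all of step 4); the robot touches nothing.
It fails at once if the jar is moved more than 3 cm (distance of jar from where it was at the start of the episode above 0.03 m).
It fails at once if the carton is moved more than 3 cm (distance of carton from where it was at the start of the episode above 0.03 m).
It fails at once if the tape is moved more than 3 cm (distance of tape from where it was at the start of the episode above 0.03 m).
It fails at once if the far foot is dropped or thrown (faster than 0.75 m/s with no finger on it, a fall of some 3 cm) (contact force between the fingers and foot_far below 0.2 N and linear speed of foot_far above 0.75 m/s).
It fails at once if the near foot is dropped or thrown (faster than 0.75 m/s with no finger on it, a fall of some 3 cm) (contact force between the fingers and foot_near below 0.2 N and linear speed of foot_near above 0.75 m/s).
It also fails if it takes over 66 s, if anything falls off the work surface, if the arm or the gripper's body presses on something with over 40 N, if the wrist force passes 120 N, or if a joint passes its speed limit or range.

## Working session

There is one attempt and no reset: what is moved stays moved. The work goes in short steps, Python scripts to look and compute and a shell command to move; the robot and the scene stay as the last step left them, time stands still between calls to the robot, and variables do not carry over. Pictures are saved under pics/ and viewed, at most 10 in all, crops included, and the job is handed in when it is done.

```bash
ls; mkdir -p pics
python3 - <<'E'
from rig import robot
import cv2,pickle
print(robot.read_state())
for n in("scene","top"):
    s=robot.snapshot(n); cv2.imwrite(f"pics/{n}0.png",s["pixels"][:,:,::-1]); pickle.dump(s,open(f"{n}0.pkl","wb"))
    print({k:v for k,v in s.items() if k!="pixels"})
E
```

```text
pics
rig.py
steer.py
{'time': 0.0, 'joints': array([-8.39914944e-01,  3.59415288e-01,  1.10611973e-02, -3.15430014e-04,
       -1.22406819e+00, -2.88074746e-01]), 'qd': array([-0.00016496, -0.00032313,  0.00089609,  0.00048706, -0.00020974,
       -0.00068903]), 'effort': array([-1.05113038e-03, -5.83313549e+01,  2.93417305e+01,  6.93702847e+00,
       -6.20239007e-03, -2.68384423e-05]), 'tool_pos': array([ 0.28897703, -0.60950061,  0.23035257]), 'tcp_rot': array([ 3.13994945e+00, -1.77682591e-04, -2.69889330e+00]), 'wrist_force': array([-0.10644099, -0.47132371,  0.1780812 ]), 'moment': array([ 0.00501582,  0.03216175, -0.02455467]), 'finger_force': 0.0, 'grip_width': 0.9997682741647896}
{'fovy': 53.08153552544961, 'cx': 324.70961932929544, 'cy': 241.82996074454508, 'distortion': array([-0.12508463,  0.        ,  0.        ,  0.        ,  0.        ]), 'rvec': array([ 1.19802438,  2.41284685, -0.88842882]), 'tvec': array([ 0.31406468, -0.30555889,  1.36432239])}
{'fovy': 53.838120700051036, 'cx': 324.3206385172844, 'cy': 239.78859096386267, 'distortion': array([-0.09020495,  0.        ,  0.        ,  0.        ,  0.        ]), 'rvec': array([ 2.19861589, -2.17428021,  0.07234731]), 'tvec': array([-0.01506773,  0.56270471,  1.09764987])}
```

View pics/scene0.png

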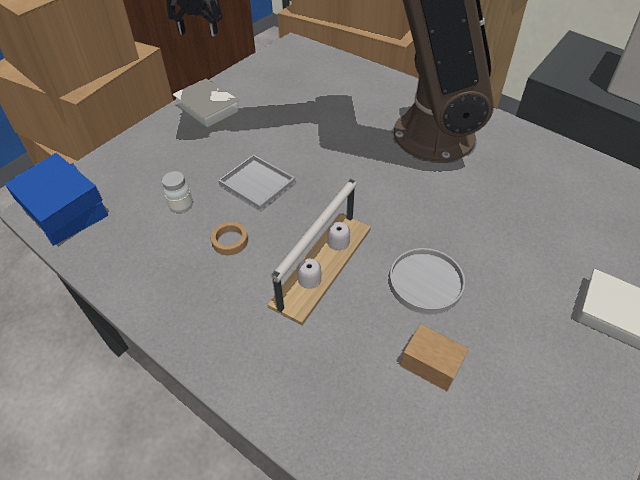

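View pics/top0.png

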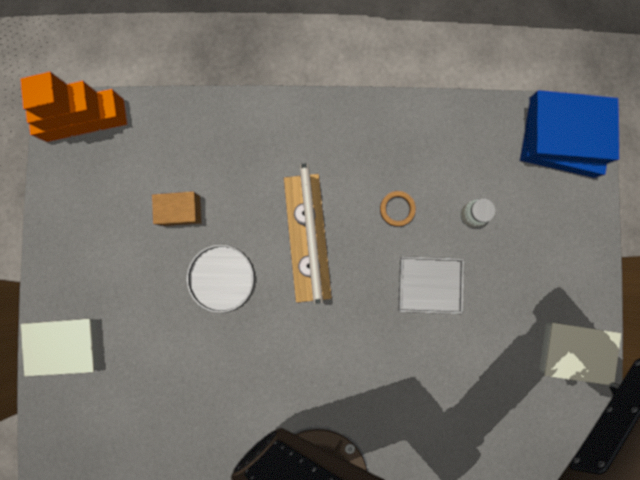

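Run:
```python
import pickle,cv2,numpy as np
for n in("scene","top"):
    s=pickle.load(open(n+"0.pkl","rb"));R=cv2.Rodrigues(s["rvec"])[0];print(n,-R.T@s["tvec"],R)
```

```text
 3  7 44 rig.py
scene [1.07693126 0.42766688 0.84302938] [[-0.60533896  0.79596199 -0.00304   ]
 [ 0.60787307  0.45982261 -0.64734342]
 [-0.5138629  -0.39371013 -0.7621924 ]]
top [ 0.48759828 -0.01066027  1.1330636 ] [[ 1.11606622e-02 -9.99937302e-01 -9.12386880e-04]
 [-9.97664902e-01 -1.10738048e-02 -6.73952143e-02]
 [ 6.73808851e-02  1.66243159e-03 -9.97725941e-01]]
```
Top view: image right = -y, up = +x. Scene: round tray on left (y+), square on right.

The scene view shows the near foot at (339,236) and the far foot at (310,272) under the tube, with the round tray at (427,280) and the square tray at (257,182). In the top view the feet are at (306,266) and (301,213), the round tray at (221,278) and the square tray at (432,285). The tape is at (398,209), the jar at (479,212) and the carton at (177,208).

Create h.py:
```python
import cv2,numpy as np,pickle
from scipy.spatial.transform import Rotation as Ro
def K(s):
    f=240/np.tan(np.radians(s["fovy"])/2);return np.array([[f,0,s["cx"]],[0,f,s["cy"]],[0,0,1.]])
def ray(s,p):
    u=cv2.undistortPoints(np.array(p,float).reshape(-1,1,2),K(s),s["distortion"]).reshape(-1,2)
    R=cv2.Rodrigues(s["rvec"])[0];d=np.c_[u,np.ones(len(u))]@R
    return -R.T@s["tvec"],d/np.linalg.norm(d,axis=1)[:,None]
def plane(s,p,z):
    o,d=ray(s,p);return o+d*((z-o[2])/d[:,2])[:,None]
def tri(a,pa,b,pb):
    oa,da=ray(a,pa);ob,db=ray(b,pb);out=[]
    for x,y in zip(da,db):
        t=np.linalg.lstsq(np.c_[x,-y],ob-oa,rcond=None)[0]
        P,Q=oa+t[0]*x,ob+t[1]*y;out.append(np.r_[(P+Q)/2,np.linalg.norm(P-Q)])
    return np.array(out)
def proj(s,P):return cv2.projectPoints(np.array(P,float).reshape(-1,3),s["rvec"],s["tvec"],K(s),s["distortion"])[0].reshape(-1,2)
def blobs(m,amin):
    return [(c,cv2.contourArea(c)) for c in cv2.findContours(m.astype(np.uint8),cv2.RETR_EXTERNAL,cv2.CHAIN_APPROX_NONE)[0] if cv2.contourArea(c)>=amin]
```

Run:
```python
from h import *
S=pickle.load(open("scene0.pkl","rb"));T=pickle.load(open("top0.pkl","rb"))
for n,s,wins in(("S",S,[(325,215,352,252),(297,250,324,290)]),("T",T,[(295,252,314,280),(290,198,310,226)])):
    g=cv2.cvtColor(s["pixels"],cv2.COLOR_RGB2GRAY)
    for x0,y0,x1,y1 in wins:
        c=g[y0:y1,x0:x1];w=np.clip(75-c.astype(float),0,None);yy,xx=np.mgrid[y0:y1,x0:x1]
        print(n,c.min(),(w>0).sum(),(w*xx).sum()/w.sum(),(w*yy).sum()/w.sum())
    hsv=cv2.cvtColor(s["pixels"],cv2.COLOR_RGB2HSV)
    m=cv2.inRange(hsv,(8,80,60),(28,255,255))
    for c,a in blobs(m,150):
        r=cv2.minAreaRect(c);print(n,a,np.round(r[0]),np.round(r[1]),r[2])
a=S["pixels"][150:330,200:480,::-1];b=T["pixels"][160:320,140:520,::-1]
cv2.imwrite("pics/c1.png",cv2.resize(a,None,fx=2.85,fy=2.85,interpolation=2)) 
cv2.imwrite("pics/c2.png",cv2.resize(b,None,fx=2.1,fy=2.1,interpolation=2))
```

```text
S 6 35 345.1772875816994 221.1952614379085
S 8 14 308.88253012048193 265.97138554216866
S 2517.5 [433. 356.] [57. 47.] 27.552810668945312
S 921.0 [229. 238.] [32. 36.] 90.0
S 2830.5 [319. 266.] [ 40. 124.] 35.53767395019531
S 2517.5 [504.  54.] [108.  47.] 90.0
S 6600.5 [354.  22.] [153.  70.] 16.276264190673828
S 26576.0 [127.  82.] [164. 254.] 90.0
T 48 2 308.0 265.4807692307692
T 64 1 303.0 213.0
T 1734.5 [630. 316.] [120.  17.] 90.0
T 952.0 [398. 208.] [35. 35.] 90.0
T 1453.5 [176. 208.] [33. 49.] 85.60128784179688
T 1657.5 [298. 239.] [126.  17.] 84.2894058227539
T 968.5 [320. 236.] [126.   9.] 84.05313110351562
T 5178.5 [ 72. 101.] [ 70. 101.] 77.7748794555664
```

View pics/c1.png

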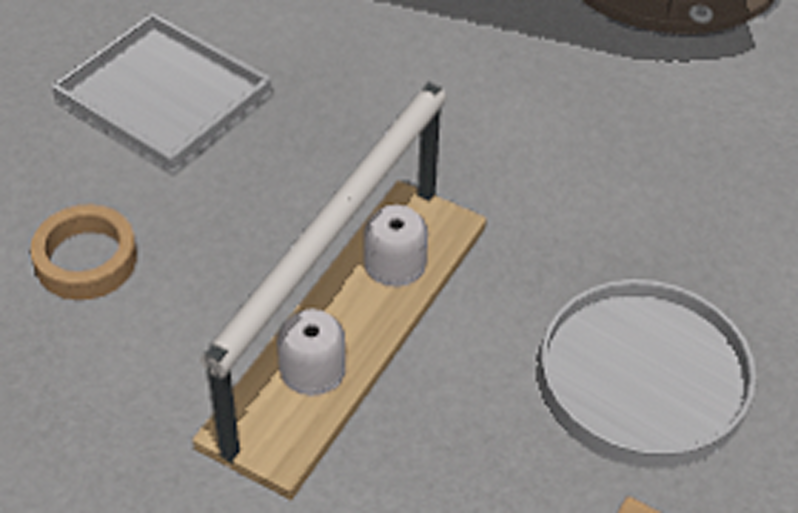

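View pics/c2.png

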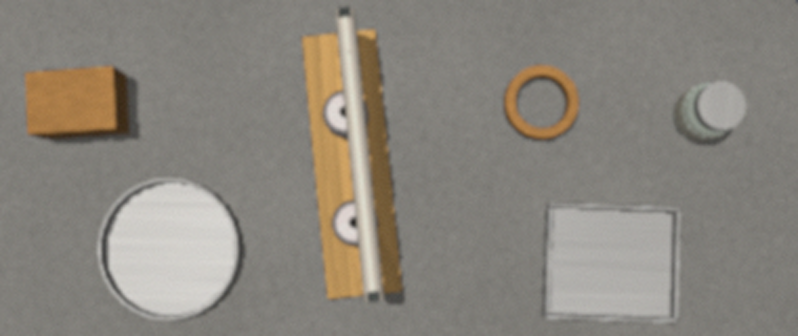

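The crops show the dark screw holes in the foot tops. In the scene view the near one is at (338.9,228.6) and the far one at (309.5,266.1). In the top view they are at (308.6,265.7) and (305.2,213.8), partly behind the tube. Both trays are clearly visible and empty.

Run:
```python
from h import *
np.set_printoptions(precision=4,suppress=True)
S=pickle.load(open("scene0.pkl","rb"));T=pickle.load(open("top0.pkl","rb"))
c1=lambda p:np.array(p)/2.85+[200,150]
c2=lambda p:np.array(p)/2.1+[140,160]
print("feet",tri(S,c1([[396,224],[312,331]]),T,c2([[354,222],[347,113]])))
print("feet plane S z=.061",plane(S,c1([[396,224],[312,331]]),.061))
print("tube ends",tri(S,c1([[434,98],[218,360]]),T,c2([[374,290],[345,16]])))
# stand corners: scene right-near(486,220), right-far... 
print("stand S z.015",plane(S,c1([[486,220],[291,494],[197,437]]),.015))
print("stand T z.015",plane(T,c2([[329,297],[403,290],[376,30],[303,38]]),.015))
print("stand tri",tri(S,c1([[486,220],[291,494]]),T,c2([[329,297],[303,38]])))
sq_s=c1([[153,16],[271,84],[172,166],[54,88]]);sq_t=c2([[679,319],[546,317],[548,205],[680,210]])
print("sq T",plane(T,sq_t,.022),plane(T,sq_t,.022).mean(0)); print("sq S",plane(S,sq_s,.022))
print("sqtri",tri(S,sq_s,T,sq_t))
# round rim extreme points as seen; centre via ellipse of outer rim
print("rnd T",plane(T,c2([[97,248],[242,248],[169.5,177],[169.5,319]]),.022))
e=c1([[538,366],[755,366],[645,279],[645,452],])
print("rnd S",plane(S,e,.022),plane(S,e,.022).mean(0))
print("rndtri",tri(S,c1([[646,365]]),T,c2([[169.5,248]])))
print("carton/tape/jar top",plane(T,c2([[70,103]]),.06),plane(T,c2([[542,102]]),.024),plane(T,c2([[722,106]]),.09))
```

```text
feet [[0.5009 0.026  0.0614 0.0005]
 [0.6189 0.0361 0.0575 0.0014]]
feet plane S z=.061 [[0.5007 0.0256 0.061 ]
 [0.6205 0.0384 0.061 ]]
tube ends [[0.4301 0.005  0.1285 0.0054]
 [0.7124 0.0359 0.1235 0.0009]]
stand S z.015 [[0.419  0.0578 0.015 ]
 [0.7145 0.0926 0.015 ]
 [0.7188 0.0092 0.015 ]]
stand T z.015 [[ 0.4169  0.0547  0.015 ]
 [ 0.4257 -0.0282  0.015 ]
 [ 0.7204  0.0056  0.015 ]
 [ 0.7103  0.0888  0.015 ]]
stand tri [[0.4163 0.0555 0.011  0.0014]
 [0.7116 0.0896 0.008  0.0003]]
sq T [[ 0.3961 -0.338   0.022 ]
 [ 0.3976 -0.1879  0.022 ]
 [ 0.5225 -0.1898  0.022 ]
 [ 0.5183 -0.3396  0.022 ]] [ 0.4586 -0.2638  0.022 ]
sq S [[ 0.3975 -0.3303  0.022 ]
 [ 0.404  -0.1813  0.022 ]
 [ 0.5324 -0.183   0.022 ]
 [ 0.5238 -0.3334  0.022 ]]
sqtri [[ 0.3941 -0.3377  0.0164  0.0049]
 [ 0.3964 -0.189   0.0124  0.0012]
 [ 0.5233 -0.1923  0.0088  0.0011]
 [ 0.5183 -0.3418  0.0135  0.0009]]
rnd T [[0.4683 0.3166 0.022 ]
 [0.4706 0.1525 0.022 ]
 [0.5493 0.2361 0.022 ]
 [0.3903 0.2325 0.022 ]]
rnd S [[0.5225 0.1727 0.022 ]
 [0.4248 0.3031 0.022 ]
 [0.4009 0.1949 0.022 ]
 [0.5404 0.2741 0.022 ]] [0.4721 0.2362 0.022 ]
rndtri [[0.4694 0.2354 0.0166 0.0001]]
carton/tape/jar top [[0.6273 0.3405 0.06  ]] [[ 0.6385 -0.1827  0.024 ]] [[ 0.628  -0.3662  0.09  ]]
```

```bash
cat > plan.py <<'E'
# usage: plan.py gx gy gz lean az  -> remaining shift/rotvec (tool axes) for grasp point target; lean/az in deg
import sys
from h import *
from rig import robot
def pose(g,L,az):
    L,az=np.radians([L,az]);e=np.array([np.cos(az),np.sin(az),0]);u=np.array([0,0,1.])
    z=np.sin(L)*e-np.cos(L)*u;x=np.cos(L)*e+np.sin(L)*u
    return np.c_[x,np.cross(z,x),z],np.array(g)+.019*z
s=robot.read_state();R0=Ro.from_euler('xyz',s["tcp_rot"]).as_matrix()
print("t",round(s["time"],2),"tcp",s["tool_pos"].round(4),"grasp",(s["tool_pos"]-.019*R0[:,2]).round(4),"zt",R0[:,2].round(3),"j",s["joints"].round(2),"F",s["wrist_force"].round(1),"w",round(s["grip_width"],3),"ff",round(s["finger_force"],1))
if len(sys.argv)>5:
    v=list(map(float,sys.argv[1:6]));R,p=pose(v[:3],v[3],v[4])
    d=R0.T@(p-s["tool_pos"]);r=Ro.from_matrix(R0.T@R).as_rotvec()
    print("shift",d.round(4),"rot",r.round(4),"rows",round(max(np.linalg.norm(d)/.0417,np.linalg.norm(r)/.125),1))
E
python3 plan.py 0.45 0.10 0.26 0 -83.4; python3 plan.py 0.493 0.097 0.111 45 -83.4
```

```text
t 0.1 tcp [ 0.289  -0.6095  0.2305] grasp [ 0.289  -0.6096  0.2495] zt [-0.001  0.001 -1.   ] j [-0.84  0.36  0.01 -0.   -1.22 -0.29] F [-0.4  0.2  0.4] w 1.0 ff 0.0
shift [-0.4494  0.5722 -0.0098] rot [ 1.4000e-03  8.0000e-04 -1.2433e+00] rows 17.4
t 0.1 tcp [ 0.289  -0.6095  0.2305] grasp [ 0.289  -0.6096  0.2495] zt [-0.001  0.001 -1.   ] j [-0.84  0.36  0.01 -0.   -1.22 -0.29] F [-0.4  0.2  0.4] w 1.0 ff 0.0
shift [-0.4827  0.5381  0.1336] rot [ 0.4882  0.6804 -1.1749] rows 17.6
```

```bash
python3 steer.py '[[1,-0.45,0.57,-0.03,0,0,-1.24],[1,-0.45,0.57,-0.03,0,0,-1.24],[1,-0.45,0.57,-0.03,0,0,-1.24],[1,-0.45,0.57,-0.03,0,0,-1.24],[1,-0.45,0.57,-0.03,0,0,-1.24],[1,-0.45,0.57,-0.03,0,0,-1.24],[1,-0.45,0.57,-0.03,0,0,-1.24],[1,-0.45,0.57,-0.03,0,0,-1.24]]' 60; python3 plan.py 0.48 0.14 0.24 45 -83.4
```

```text
time: 0.77
tool_pos: [0.3633, -0.2834, 0.2449]
tcp_rot: [3.142, 0.0, -1.693]
wrist_force: [0.3, 0.0, 0.1]
grip_width: 1.0
finger_force: 0.0
t 0.77 tcp [ 0.3633 -0.2834  0.2449] grasp [ 0.3633 -0.2834  0.2639] zt [-0.  0. -1.] j [-0.23 -0.01 -0.42 -0.   -1.17  0.11] F [0.3 0.  0.1] w 1.0 ff 0.0
shift [-0.4214 -0.0673  0.0184] rot [ 0.0933  0.7818 -0.2251] rows 10.2
```

```bash
python3 steer.py '[[1,-0.42,-0.067,0,0.09,0.78,-0.22],[1,-0.42,-0.067,0,0.09,0.78,-0.22],[1,-0.42,-0.067,0.01,0.09,0.78,-0.22],[1,-0.42,-0.067,0.01,0.09,0.78,-0.22],[1,-0.42,-0.067,0.01,0.09,0.78,-0.22],[1,-0.42,-0.067,0.01,0.09,0.78,-0.22],[1,-0.42,-0.067,0.01,0.09,0.78,-0.22],[1,-0.42,-0.067,0.01,0.09,0.78,-0.22]]'; python3 plan.py 0.493 0.097 0.111 45 -83.4
```

```text
time: 1.43
tool_pos: [0.4374, -0.0315, 0.2398]
tcp_rot: [-3.133, -0.758, -1.479]
wrist_force: [3.8, -0.9, 0.4]
grip_width: 0.994
finger_force: 0.0
t 1.43 tcp [ 0.4374 -0.0315  0.2398] grasp [ 0.436  -0.0185  0.2535] zt [ 0.072 -0.684 -0.726] j [ 0.86  0.1  -0.76  0.54 -1.32 -1.07] F [ 3.8 -0.9  0.4] w 0.994 ff 0.0
shift [-0.1772 -0.0673  0.0286] rot [ 0.0072  0.0271 -0.0166] rows 4.6
```

```bash
python3 plan.py 0.48 0.13 0.22 45 -83.4;python3 steer.py '[[1,-0.1,-0.06,-0.08,0,0.027,-0.016],[1,-0.125,-0.06,-0.08,0,0.027,-0.016],[1,-0.125,-0.06,-0.08,0,0.027,-0.016],[1,-0.125,-0.06,-0.08,0,0.027,-0.016],[1,-0.125,-0.06,-0.08,0,0.027,-0.016],[1,-0.125,-0.06,-0.08,0,0.027,-0.016]]'; python3 plan.py 0.493 0.097 0.111 45 -83.4
```

```text
t 1.43 tcp [ 0.4374 -0.0315  0.2398] grasp [ 0.436  -0.0185  0.2535] zt [ 0.072 -0.684 -0.726] j [ 0.86  0.1  -0.76  0.54 -1.32 -1.07] F [ 3.8 -0.9  0.4] w 0.994 ff 0.0
shift [-0.127  -0.0583 -0.074 ] rot [ 0.0072  0.0271 -0.0166] rows 3.8
time: 1.93
tool_pos: [0.4832, 0.1189, 0.2097]
tcp_rot: [3.125, -0.783, -1.451]
wrist_force: [-0.5, -1.2, 0.1]
grip_width: 1.001
finger_force: 0.0
t 1.93 tcp [0.4832 0.1189 0.2097] grasp [0.482  0.1323 0.2232] zt [ 0.068 -0.703 -0.708] j [ 0.99  0.34 -0.51  0.47 -1.4  -1.12] F [-0.5 -1.2  0.1] w 1.001 ff 0.0
shift [-0.0534 -0.0088  0.105 ] rot [0.0136 0.0019 0.0033] rows 2.8
```

```bash
python3 steer.py '[[1,-0.054,-0.009,0.08,0.013,0.002,0.003],[1,-0.054,-0.009,0.105,0.013,0.002,0.003],[1,-0.054,-0.009,0.105,0.013,0.002,0.003],[1,-0.054,-0.009,0.105,0.013,0.002,0.003],[1,-0.054,-0.009,0.105,0.013,0.002,0.003]]'; python3 plan.py 0.5012 0.024 0.038 45 -83.4
```

```text
time: 2.35
tool_pos: [0.4937, 0.0805, 0.0983]
tcp_rot: [3.139, -0.787, -1.458]
wrist_force: [-0.0, 0.3, 0.1]
grip_width: 1.001
finger_force: 0.0
t 2.35 tcp [0.4937 0.0805 0.0983] grasp [0.4923 0.0939 0.1117] zt [ 0.078 -0.704 -0.706] j [ 0.92  0.46 -0.68  0.57 -1.13 -1.24] F [-0.   0.3  0.1] w 1.001 ff 0.0
shift [-0.0025 -0.0013  0.1019] rot [ 0.0036 -0.0013 -0.0014] rows 2.4
```

```bash
python3 steer.py '[[1,-0.002,-0.001,0.03,0,0,0],[1,-0.002,-0.001,0.06,0,0,0],[1,-0.002,-0.001,0.085,0,0,0],[1,-0.002,-0.001,0.102,0,0,0],[1,-0.002,-0.001,0.102,0,0,0]]'
python3 - <<'E'
from rig import robot
import cv2,numpy as np
a=robot.snapshot("scene")["pixels"][170:310,250:420,::-1];b=robot.snapshot("top")["pixels"][160:320,230:400,::-1]
f=lambda i:cv2.resize(i,(390,370),interpolation=2)
cv2.imwrite("pics/g1.png",np.hstack([f(a),f(b)]))
E
python3 plan.py 0.5012 0.024 0.038 45 -83.4
```

```text
time: 2.77
tool_pos: [0.5032, 0.0105, 0.0251]
tcp_rot: [-3.14, -0.785, -1.46]
wrist_force: [-0.7, -0.7, -0.1]
grip_width: 1.001
finger_force: 0.0
t 2.87 tcp [0.5047 0.0132 0.0263] grasp [0.5031 0.0265 0.0398] zt [ 0.082 -0.701 -0.709] j [ 0.78  0.53 -0.83  0.77 -0.92 -1.37] F [ 0.2  0.5 -0.4] w 1.0 ff 0.0
shift [0.0004 0.0022 0.0028] rot [-0.0008  0.0025 -0.004 ] rows 0.1
```

View pics/g1.png

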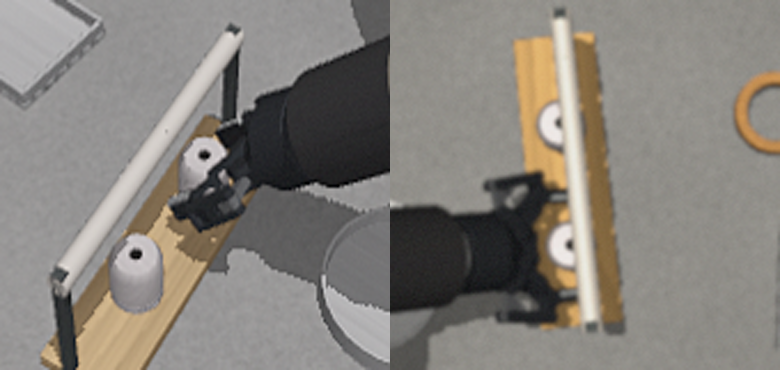

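The near foot sits centred between the open fingers (top crop at about (570,245)) and the far foot is untouched, so I'll close the gripper.

```bash
python3 steer.py '[[0.3,0,0,0,0,0,0],[0.3,0,0,0,0,0,0],[0.3,0,0,0,0,0,0],[0.3,0,0,0,0,0,0],[0.3,0,0,0,0,0,0],[0.3,0,0,0,0,0,0],[0.3,0,0,0,0,0,0]]' 70
```

```text
time: 3.45
tool_pos: [0.5045, 0.0139, 0.0259]
tcp_rot: [-3.137, -0.784, -1.459]
wrist_force: [-2.6, 3.7, 7.5]
grip_width: 0.565
finger_force: 71.3
```

```bash
python3 steer.py '[[0.3,0,0,-0.02,0,0,0],[0.3,0,0,-0.05,0,0,0],[0.3,0,0,-0.09,0,0,0],[0.3,0,0,-0.13,0,0,0],[0.3,0,0,-0.17,0,0,0],[0.3,0,0,-0.17,0,0,0]]'; python3 plan.py 0.48 0.18 0.32 -58 -145;python3 plan.py 0.48 0.18 0.28 0 -110
```

```text
time: 3.95
tool_pos: [0.4924, 0.1396, 0.1496]
tcp_rot: [-3.13, -0.776, -1.46]
wrist_force: [1.8, 0.8, -1.8]
grip_width: 0.562
finger_force: 73.0
t 3.95 tcp [0.4924 0.1396 0.1496] grasp [0.4907 0.1528 0.1632] zt [ 0.089 -0.695 -0.714] j [ 1.    0.42 -0.55  0.49 -1.28 -1.19] F [ 1.8  0.8 -1.8] w 0.562 ff 73.0
shift [ 0.0771 -0.0081 -0.1488] rot [ 0.1353 -1.5876  1.2145] rows 16.0
t 3.95 tcp [0.4924 0.1396 0.1496] grasp [0.4907 0.1528 0.1632] zt [ 0.089 -0.695 -0.714] j [ 1.    0.42 -0.55  0.49 -1.28 -1.19] F [ 1.8  0.8 -1.8] w 0.562 ff 73.0
shift [ 0.0484  0.0065 -0.1087] rot [-0.1896 -0.7596  0.4412] rows 7.2
```

```bash
python3 steer.py '[[0.3,0.02,0,-0.08,-0.05,-0.1,0.05],[0.3,0.048,0,-0.12,-0.19,-0.76,0.44],[0.3,0.048,0,-0.12,-0.19,-0.76,0.44],[0.3,0.048,0,-0.12,-0.19,-0.76,0.44],[0.3,0.048,0,-0.12,-0.19,-0.76,0.44],[0.3,0.048,0,-0.12,-0.19,-0.76,0.44],[0.3,0.048,0,-0.12,-0.19,-0.76,0.44],[0.3,0.048,0,-0.12,-0.19,-0.76,0.44]]'; python3 plan.py 0.48 0.18 0.32 -58 -145
```

```text
time: 4.62
tool_pos: [0.4836, 0.1817, 0.266]
tcp_rot: [3.137, -0.0, -1.929]
wrist_force: [-0.4, -0.4, -2.0]
grip_width: 0.564
finger_force: 73.1
t 4.62 tcp [0.4836 0.1817 0.266 ] grasp [0.4837 0.1816 0.285 ] zt [-0.004  0.001 -1.   ] j [ 0.74  0.08 -0.27 -0.   -1.22 -1.09] F [-0.4 -0.4 -2. ] w 0.564 ff 73.1
shift [-0.0104 -0.0061 -0.0439] rot [ 0.3076 -0.9822  0.5465] rows 9.3
```

```bash
python3 steer.py '[[0.3,-0.01,-0.006,-0.044,0.31,-0.98,0.55],[0.3,-0.01,-0.006,-0.044,0.31,-0.98,0.55],[0.3,-0.01,-0.006,-0.044,0.31,-0.98,0.55],[0.3,-0.01,-0.006,-0.044,0.31,-0.98,0.55],[0.3,-0.01,-0.006,-0.044,0.31,-0.98,0.55],[0.3,-0.01,-0.006,-0.044,0.31,-0.98,0.55],[0.3,-0.01,-0.006,-0.044,0.31,-0.98,0.55],[0.3,-0.01,-0.006,-0.044,0.31,-0.98,0.55]]'; python3 steer.py '[[0.3,0,0,0,0.04,-0.13,0.07],[0.3,0,0,0,0.04,-0.13,0.07],[0.3,0,0,0,0.04,-0.13,0.07]]';cat > look.py <<'E'
import sys
from h import *
from rig import robot
s=robot.snapshot("scene");st=robot.read_state();R=Ro.from_euler('xyz',st["tcp_rot"]).as_matrix()
g=st["tool_pos"]-.019*R[:,2];b=(R[:,2]-R[:,0])/2**.5
p=proj(s,g+.028*b)[0];print("px",p,"bottom dir",b.round(3))
x,y=int(p[0]),int(p[1]);y0,x0=max(0,y-50),max(0,x-50);c=s["pixels"][y0:y+50,x0:x+50,::-1]
cv2.imwrite(sys.argv[1],cv2.resize(c,None,fx=4,fy=4,interpolation=2))
E
python3 look.py pics/r1.png; python3 plan.py 0.48 0.18 0.32 -58 -145
```

```text
time: 5.28
tool_pos: [0.5011, 0.1798, 0.3103]
tcp_rot: [-3.038, 0.789, -2.353]
wrist_force: [4.0, -4.6, -1.8]
grip_width: 0.564
finger_force: 73.4
time: 5.53
tool_pos: [0.5095, 0.1659, 0.3241]
tcp_rot: [-3.083, 0.905, -2.439]
wrist_force: [-0.8, 0.2, -0.5]
grip_width: 0.561
finger_force: 73.4
px [409.93055315 162.303204  ] bottom dir [0.783 0.611 0.119]
t 5.58 tcp [0.5093 0.1663 0.323 ] grasp [0.4972 0.1575 0.3348] zt [ 0.636  0.464 -0.617] j [ 0.63 -0.36 -1.02  0.52 -0.   -2.05] F [ 0.1 -0.2 -1.7] w 0.565 ff 73.4
shift [0.0087 0.0284 0.0085] rot [ 0.0184 -0.1062  0.0566] rows 1.0
```

View pics/r1.png

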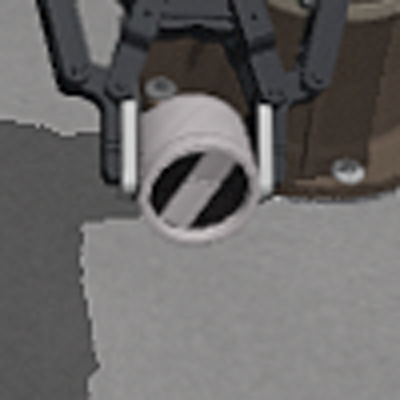

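The underside shows a bright bar crossing the black recess (crop at about (205,190)), so the near foot goes in the round tray.

```bash
python3 plan.py 0.48 0.18 0.28 0 -110; python3 steer.py '[[0.3,0,0.01,0,-0.05,0.2,-0.1],[0.3,0,0.01,0.02,-0.15,0.5,-0.3],[0.3,0.03,0.01,0.04,-0.3,0.97,-0.6],[0.3,0.03,0.01,0.04,-0.3,0.97,-0.6],[0.3,0.03,0.01,0.04,-0.3,0.97,-0.6],[0.3,0.03,0.01,0.04,-0.3,0.97,-0.6],[0.3,0.03,0.01,0.04,-0.3,0.97,-0.6],[0.3,0.03,0.01,0.04,-0.3,0.97,-0.6]]'; python3 plan.py 0.47 0.202 0.15 45 -85
```

```text
t 5.58 tcp [0.5093 0.1663 0.323 ] grasp [0.4972 0.1575 0.3348] zt [ 0.636  0.464 -0.617] j [ 0.63 -0.36 -1.02  0.52 -0.   -2.05] F [ 0.1 -0.2 -1.7] w 0.565 ff 73.4
shift [0.0571 0.0309 0.026 ] rot [-0.2869  0.8704 -0.5078] rows 8.4
time: 6.25
tool_pos: [0.5141, 0.1834, 0.2743]
tcp_rot: [-3.082, 0.106, -1.966]
wrist_force: [1.1, 0.8, -0.6]
grip_width: 0.567
finger_force: 73.3
t 6.25 tcp [0.5141 0.1834 0.2743] grasp [0.5123 0.182  0.2932] zt [ 0.096  0.074 -0.993] j [ 0.71  0.05 -0.3   0.01 -1.11 -1.11] F [ 1.1  0.8 -0.6] w 0.567 ff 73.3
shift [0.0262 0.0497 0.133 ] rot [ 0.1113  0.8584 -0.4953] rows 8.0
```

```bash
python3 steer.py '[[0.3,0.02,0.03,0.05,0.11,0.86,-0.5],[0.3,0.02,0.05,0.08,0.11,0.86,-0.5],[0.3,0.026,0.05,0.1,0.11,0.86,-0.5],[0.3,0.026,0.05,0.133,0.11,0.86,-0.5],[0.3,0.026,0.05,0.133,0.11,0.86,-0.5],[0.3,0.026,0.05,0.133,0.11,0.86,-0.5],[0.3,0.026,0.05,0.133,0.11,0.86,-0.5],[0.3,0.026,0.05,0.133,0.11,0.86,-0.5]]'; python3 plan.py 0.47 0.202 0.035 45 -85
```

```text
time: 6.92
tool_pos: [0.4716, 0.1899, 0.1356]
tcp_rot: [3.139, -0.789, -1.479]
wrist_force: [-0.4, -0.1, -1.6]
grip_width: 0.562
finger_force: 73.4
t 6.92 tcp [0.4716 0.1899 0.1356] grasp [0.4704 0.2033 0.149 ] zt [ 0.062 -0.707 -0.705] j [ 1.07  0.49 -0.47  0.42 -1.34 -1.23] F [-0.4 -0.1 -1.6] w 0.562 ff 73.4
shift [-0.08    0.0003  0.0812] rot [-0.0001 -0.0033  0.0031] rows 2.7
```

```bash
python3 steer.py '[[0.3,-0.025,0,0.025,0,0,0],[0.3,-0.05,0,0.05,0,0,0],[0.3,-0.07,0,0.07,0,0,0],[0.3,-0.08,0,0.081,0,-0.003,0.003],[0.3,-0.08,0,0.081,0,-0.003,0.003],[0.3,-0.08,0,0.081,0,-0.003,0.003]]'; python3 plan.py 0.47 0.202 0.0295 45 -85
```

```text
time: 7.42
tool_pos: [0.4717, 0.1877, 0.0218]
tcp_rot: [-3.14, -0.783, -1.488]
wrist_force: [0.6, -0.2, -1.0]
grip_width: 0.564
finger_force: 73.4
t 7.42 tcp [0.4717 0.1877 0.0218] grasp [0.4705 0.201  0.0353] zt [ 0.06  -0.703 -0.709] j [ 1.06  0.64 -0.54  0.45 -1.12 -1.33] F [ 0.6 -0.2 -1. ] w 0.564 ff 73.4
shift [-0.0048  0.0004  0.0034] rot [ 0.0017  0.0023 -0.0034] rows 0.1
```

```bash
python3 steer.py '[[0.3,-0.002,0,0.002,0,0,0],[0.3,-0.003,0,0.003,0,0,0],[0.3,-0.003,0,0.003,0,0,0]]'; python3 plan.py 0.47 0.202 0.0295 45 -85
```

```text
time: 7.67
tool_pos: [0.4727, 0.1881, 0.0191]
tcp_rot: [-3.134, -0.779, -1.494]
wrist_force: [1.0, 0.3, -1.3]
grip_width: 0.567
finger_force: 73.5
t 7.67 tcp [0.4727 0.1881 0.0191] grasp [0.4716 0.2014 0.0327] zt [ 0.061 -0.7   -0.711] j [ 1.06  0.64 -0.54  0.46 -1.12 -1.34] F [ 1.   0.3 -1.3] w 0.567 ff 73.5
shift [-0.0026  0.0015  0.0017] rot [-0.0002  0.0062 -0.0071] rows 0.1
```

```bash
python3 steer.py '[[0.3,-0.0015,0.001,0.001,0,0.004,-0.005],[0.3,-0.0025,0.001,0.002,0,0.004,-0.005],[0.3,-0.0025,0.001,0.002,0,0.004,-0.005]]'; python3 plan.py 0.47 0.202 0.0295 45 -85
```

```text
time: 7.92
tool_pos: [0.4718, 0.188, 0.016]
tcp_rot: [-3.139, -0.785, -1.486]
wrist_force: [-1.4, 1.5, 4.7]
grip_width: 0.566
finger_force: 73.9
t 7.92 tcp [0.4718 0.188  0.016 ] grasp [0.4706 0.2014 0.0295] zt [ 0.062 -0.704 -0.708] j [ 1.06  0.65 -0.55  0.46 -1.11 -1.34] F [-1.4  1.5  4.7] w 0.566 ff 73.9
shift [-0.0004  0.0005 -0.0005] rot [-0.0002  0.0007 -0.002 ] rows 0.0
```

```bash
python3 steer.py '[[0.3,-0.001,0,0.001,0,0,0],[0.3,-0.001,0,0.001,0,0,0]]'; python3 plan.py 0.47 0.202 0.0295 45 -85
```

```text
time: 8.08
tool_pos: [0.4718, 0.188, 0.016]
tcp_rot: [-3.139, -0.787, -1.486]
wrist_force: [-5.9, 5.4, 15.6]
grip_width: 0.565
finger_force: 74.9
t 8.08 tcp [0.4718 0.188  0.016 ] grasp [0.4706 0.2014 0.0294] zt [ 0.062 -0.705 -0.706] j [ 1.06  0.65 -0.55  0.46 -1.11 -1.34] F [-5.9  5.4 15.6] w 0.565 ff 74.9
shift [-0.0004  0.0006 -0.0006] rot [-0.0008 -0.0011 -0.0021] rows 0.0
```

```bash
python3 steer.py '[[0.62,0,0,0,0,0,0],[0.7,0,0,0,0,0,0],[0.8,0,0,0,0,0,0],[0.8,0,0,0,0,0,0],[0.8,0,0,0,0,0,0]]'; python3 steer.py '[[0.8,0,0,-0.03,0,0,0],[0.8,0,0,-0.06,0,0,0],[0.8,0,0,-0.1,0,0,0],[1,0,0,-0.14,0,0,0],[1,0,0,-0.14,0,0,0]]';  python3 plan.py 0.611 0.110 0.111 45 -83.4
python3 - <<'E'
from h import *
from rig import robot
a=robot.snapshot("scene");b=robot.snapshot("top")
pickle.dump(a,open("s1.pkl","wb"));pickle.dump(b,open("t1.pkl","wb"))
f=lambda i:cv2.resize(i,(390,370),interpolation=2)
cv2.imwrite("pics/p1.png",np.hstack([f(a["pixels"][200:340,340:490,::-1]),f(b["pixels"][190:320,170:320,::-1])]))
E
```

```text
time: 8.5
tool_pos: [0.4716, 0.1876, 0.0138]
tcp_rot: [-3.14, -0.785, -1.486]
wrist_force: [-0.5, 0.7, 0.6]
grip_width: 0.799
finger_force: 0.0
time: 8.92
tool_pos: [0.4651, 0.2932, 0.1173]
tcp_rot: [-3.131, -0.777, -1.488]
wrist_force: [1.0, 1.7, 0.9]
grip_width: 1.0
finger_force: 0.0
t 8.92 tcp [0.4651 0.2932 0.1173] grasp [0.4638 0.3065 0.1308] zt [ 0.068 -0.698 -0.713] j [ 1.16  0.59 -0.28  0.35 -1.41 -1.26] F [1.  1.7 0.9] w 1.0 ff 0.0
shift [ 0.1345 -0.129   0.1613] rot [ 0.0124  0.0081 -0.0229] rows 5.9
```

View pics/p1.png

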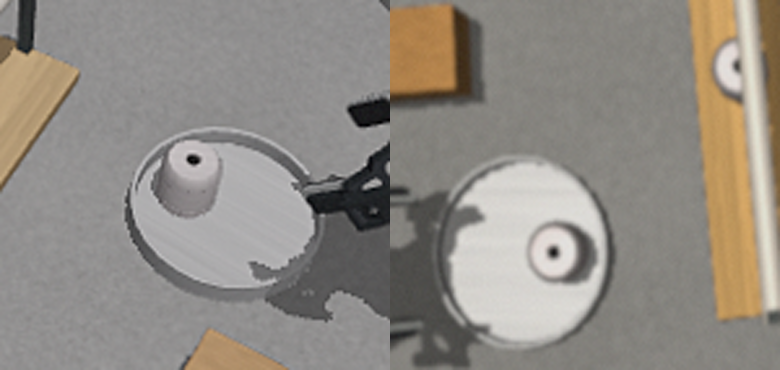

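The near foot stands upright and released in the round tray (scene crop (190,180), top crop (553,252)). Next is the far foot.

```bash
python3 - <<'E'
from h import *
np.set_printoptions(precision=4,suppress=True)
S=pickle.load(open("s1.pkl","rb"));T=pickle.load(open("t1.pkl","rb"))
def dark(s,c,r=6):
    g=cv2.cvtColor(s["pixels"],cv2.COLOR_RGB2GRAY).astype(float);x,y=map(int,c);yy,xx=np.mgrid[y-r:y+r+1,x-r:x+r+1]
    w=np.clip(g[y-r:y+r+1,x-r:x+r+1].min()+50-g[y-r:y+r+1,x-r:x+r+1],0,None);return [(w*xx).sum()/w.sum(),(w*yy).sum()/w.sum()]
pn=[dark(S,(340+193/2.6,200+159/2.64))];qn=[dark(T,(232.7,278.5),4)]
pf=[dark(S,(309.5,266),4)]; print(pn,qn,pf)
print("placed",tri(S,pn,T,qn),"far S",plane(S,pf,.061),"far T",plane(T,[[303.4,213.2]],.061),tri(S,pf,T,[[303.4,213.2]]))
E
python3 plan.py 0.60 0.15 0.2 45 -83.4
```

```text
[[np.float64(413.6246575342466), np.float64(260.1232876712329)]] [[np.float64(232.5), np.float64(278.258064516129)]] [[np.float64(308.90255220417635), np.float64(266.01624129930394)]]
placed [[0.4706 0.1994 0.0523 0.0021]] far S [[0.621  0.0372 0.061 ]] far T [[0.6203 0.0396 0.061 ]] [[0.6209 0.0386 0.062  0.0023]]
t 9.02 tcp [0.4632 0.2878 0.1134] grasp [0.462  0.3011 0.1269] zt [ 0.062 -0.702 -0.709] j [ 1.15  0.6  -0.29  0.35 -1.41 -1.26] F [ 0.2 -1.2 -0.8] w 1.0 ff 0.0
shift [ 0.1666 -0.125   0.0629] rot [ 0.0187  0.0031 -0.0218] rows 5.2
```

```bash
python3 steer.py '[[1,0.04,-0.01,-0.02,0.018,0.003,-0.02],[1,0.08,-0.04,0,0.018,0.003,-0.02],[1,0.167,-0.125,0.063,0.018,0.003,-0.02],[1,0.167,-0.125,0.063,0.018,0.003,-0.02],[1,0.167,-0.125,0.063,0.018,0.003,-0.02],[1,0.167,-0.125,0.063,0.018,0.003,-0.02],[1,0.167,-0.125,0.063,0.018,0.003,-0.02]]'; python3 plan.py 0.613 0.108 0.111 45 -83.4
```

```text
time: 9.6
tool_pos: [0.6023, 0.1292, 0.1858]
tcp_rot: [3.138, -0.789, -1.462]
wrist_force: [-0.8, 1.4, 0.8]
grip_width: 1.002
finger_force: 0.0
t 9.6 tcp [0.6023 0.1292 0.1858] grasp [0.6009 0.1426 0.1992] zt [ 0.074 -0.706 -0.705] j [ 0.83  0.5  -0.34  0.57 -1.36 -1.03] F [-0.8  1.4  0.8] w 1.002 ff 0.0
shift [-0.0375 -0.0088  0.0874] rot [ 0.0081 -0.0036 -0.0043] rows 2.3
```

```bash
python3 steer.py '[[1,-0.037,-0.009,0.06,0.008,-0.003,-0.004],[1,-0.037,-0.009,0.087,0.008,-0.003,-0.004],[1,-0.037,-0.009,0.087,0.008,-0.003,-0.004],[1,-0.037,-0.009,0.087,0.008,-0.003,-0.004]]'; python3 plan.py 0.6212 0.036 0.038 45 -83.4
```

```text
time: 9.93
tool_pos: [0.6119, 0.0965, 0.0955]
tcp_rot: [3.135, -0.79, -1.448]
wrist_force: [0.3, -0.2, 0.2]
grip_width: 0.997
finger_force: 0.0
t 9.93 tcp [0.6119 0.0965 0.0955] grasp [0.6104 0.1099 0.1089] zt [ 0.08  -0.706 -0.704] j [ 0.78  0.59 -0.46  0.65 -1.17 -1.12] F [ 0.3 -0.2  0.2] w 0.997 ff 0.0
shift [ 0.0021 -0.0025  0.1029] rot [ 0.0017 -0.0042  0.0052] rows 2.5
```

```bash
python3 steer.py '[[1,0.002,-0.002,0.03,0,-0.004,0.005],[1,0.002,-0.002,0.06,0,-0.004,0.005],[1,0.002,-0.002,0.085,0,-0.004,0.005],[1,0.002,-0.002,0.102,0,-0.004,0.005],[1,0.002,-0.002,0.102,0,-0.004,0.005],[1,0.002,-0.002,0.102,0,-0.004,0.005]]'; python3 plan.py 0.6212 0.036 0.038 45 -83.4
```

```text
time: 10.43
tool_pos: [0.6257, 0.0278, 0.029]
tcp_rot: [-3.133, -0.782, -1.46]
wrist_force: [-0.3, 0.1, 0.9]
grip_width: 0.993
finger_force: 0.0
t 10.43 tcp [0.6257 0.0278 0.029 ] grasp [0.624  0.041  0.0425] zt [ 0.087 -0.699 -0.71 ] j [ 0.65  0.64 -0.59  0.81 -0.99 -1.22] F [-0.3  0.1  0.9] w 0.993 ff 0.0
shift [0.0002 0.0035 0.0065] rot [-0.0057  0.0038 -0.0029] rows 0.2
```

```bash
python3 steer.py '[[1,0,0.003,0.005,-0.005,0.004,-0.003],[1,0,0.003,0.005,-0.005,0.004,-0.003],[0.3,0,0.003,0.005,-0.005,0.004,-0.003],[0.3,0,0.003,0.005,-0.005,0.004,-0.003],[0.3,0,0.003,0.005,-0.005,0.004,-0.003],[0.3,0,0.003,0.005,-0.005,0.004,-0.003],[0.3,0,0.003,0.005,-0.005,0.004,-0.003],[0.3,0,0.003,0.005,-0.005,0.004,-0.003]]' 70; python3 plan.py
```

```text
time: 11.1
tool_pos: [0.6233, 0.0247, 0.0254]
tcp_rot: [-3.14, -0.785, -1.455]
wrist_force: [-2.2, 3.7, 6.4]
grip_width: 0.565
finger_force: 72.3
t 11.1 tcp [0.6233 0.0247 0.0254] grasp [0.6217 0.038  0.0388] zt [ 0.083 -0.702 -0.708] j [ 0.65  0.64 -0.59  0.82 -0.99 -1.23] F [-2.2  3.7  6.4] w 0.565 ff 72.3
```

```bash
python3 steer.py '[[0.3,0,0,-0.02,0,0,0],[0.3,0,0,-0.05,0,0,0],[0.3,0,0,-0.09,0,0,0],[0.3,0,0,-0.13,0,0,0],[0.3,0,0,-0.17,0,0,0],[0.3,0,0,-0.17,0,0,0]]'; python3 plan.py 0.55 0.17 0.28 0 -110
```

```text
time: 11.6
tool_pos: [0.6115, 0.1503, 0.1499]
tcp_rot: [-3.13, -0.779, -1.457]
wrist_force: [2.3, 0.9, 0.0]
grip_width: 0.564
finger_force: 72.7
t 11.6 tcp [0.6115 0.1503 0.1499] grasp [0.6098 0.1635 0.1634] zt [ 0.091 -0.697 -0.711] j [ 0.85  0.55 -0.34  0.58 -1.3  -1.07] F [2.3 0.9 0. ] w 0.564 ff 72.7
shift [ 0.0592  0.0577 -0.0984] rot [-0.1912 -0.7625  0.4434] rows 7.2
```

```bash
python3 steer.py '[[0.3,0.02,0,-0.08,-0.05,-0.1,0.05],[0.3,0.06,0.058,-0.12,-0.19,-0.76,0.44],[0.3,0.06,0.058,-0.12,-0.19,-0.76,0.44],[0.3,0.06,0.058,-0.12,-0.19,-0.76,0.44],[0.3,0.06,0.058,-0.12,-0.19,-0.76,0.44],[0.3,0.06,0.058,-0.12,-0.19,-0.76,0.44],[0.3,0.06,0.058,-0.12,-0.19,-0.76,0.44],[0.3,0.06,0.058,-0.12,-0.19,-0.76,0.44]]'; python3 plan.py 0.52 0.17 0.32 -52 -142
```

```text
time: 12.27
tool_pos: [0.5462, 0.1775, 0.2742]
tcp_rot: [3.138, -0.002, -1.928]
wrist_force: [0.3, -1.0, -0.7]
grip_width: 0.57
finger_force: 72.8
t 12.27 tcp [0.5462 0.1775 0.2742] grasp [0.5463 0.1775 0.2932] zt [-0.004 -0.001 -1.   ] j [ 0.65  0.17 -0.14 -0.   -1.26 -1.01] F [ 0.3 -1.  -0.7] w 0.57 ff 72.8
shift [ 0.0035  0.0143 -0.0341] rot [ 0.2525 -0.887   0.5103] rows 8.4
```

```bash
python3 steer.py '[[0.3,0.003,0.014,-0.034,0.25,-0.89,0.51],[0.3,0.003,0.014,-0.034,0.25,-0.89,0.51],[0.3,0.003,0.014,-0.034,0.25,-0.89,0.51],[0.3,0.003,0.014,-0.034,0.25,-0.89,0.51],[0.3,0.003,0.014,-0.034,0.25,-0.89,0.51],[0.3,0.003,0.014,-0.034,0.25,-0.89,0.51],[0.3,0.003,0.014,-0.034,0.25,-0.89,0.51],[0.3,0.003,0.014,-0.034,0.25,-0.89,0.51]]'; python3 steer.py '[[0.3,0,0,0,0.015,-0.05,0.03],[0.3,0,0,0,0.015,-0.05,0.03],[0.3,0,0,0,0.015,-0.05,0.03]]'; python3 look.py pics/r2.png; python3 plan.py 0.52 0.17 0.28 0 -110
```

```text
time: 12.93
tool_pos: [0.5324, 0.1798, 0.3066]
tcp_rot: [-3.119, 0.85, -2.426]
wrist_force: [0.6, -0.8, -1.5]
grip_width: 0.563
finger_force: 72.9
time: 13.18
tool_pos: [0.5306, 0.1795, 0.3031]
tcp_rot: [-3.135, 0.891, -2.464]
wrist_force: [-0.4, 0.4, -2.2]
grip_width: 0.562
finger_force: 72.8
px [408.6420378  181.88356829] bottom dir [0.778 0.62  0.106]
t 13.23 tcp [0.5318 0.1802 0.3047] grasp [0.5202 0.171  0.3166] zt [ 0.611  0.482 -0.628] j [ 0.68 -0.27 -0.85  0.09 -0.1  -1.66] F [-0.2 -0.2 -0.3] w 0.568 ff 72.8
shift [ 0.0438 -0.0004  0.0153] rot [-0.2492  0.8675 -0.5098] rows 8.3
```

View pics/r2.png

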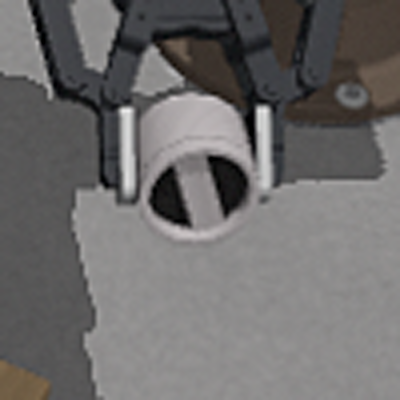

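The far foot also has a bright bar across the recess (crop (200,190)), so it goes in the round tray too, about 65 mm to the left of the first.

```bash
python3 steer.py '[[0.3,0,0,0,-0.05,0.2,-0.1],[0.3,0,0,0,-0.15,0.5,-0.3],[0.3,0.044,0,0.015,-0.25,0.87,-0.51],[0.3,0.044,0,0.015,-0.25,0.87,-0.51],[0.3,0.044,0,0.015,-0.25,0.87,-0.51],[0.3,0.044,0,0.015,-0.25,0.87,-0.51],[0.3,0.044,0,0.015,-0.25,0.87,-0.51],[0.3,0.044,0,0.015,-0.25,0.87,-0.51]]'; python3 plan.py 0.47 0.265 0.16 45 -88
```

```text
time: 13.9
tool_pos: [0.5217, 0.1714, 0.2639]
tcp_rot: [-3.123, 0.073, -1.961]
wrist_force: [-0.1, -0.3, -1.1]
grip_width: 0.564
finger_force: 72.8
t 13.9 tcp [0.5217 0.1714 0.2639] grasp [0.5209 0.1703 0.2829] zt [ 0.045  0.06  -0.997] j [ 0.66  0.09 -0.25 -0.02 -1.15 -1.04] F [-0.1 -0.3 -1.1] w 0.564 ff 72.8
shift [-0.0459  0.0801  0.1196] rot [ 0.1358  0.841  -0.4188] rows 7.6
```

```bash
python3 steer.py '[[0.3,-0.03,0.03,0.02,0.136,0.84,-0.42],[0.3,-0.046,0.06,0.04,0.136,0.84,-0.42],[0.3,-0.046,0.08,0.07,0.136,0.84,-0.42],[0.3,-0.046,0.08,0.1,0.136,0.84,-0.42],[0.3,-0.046,0.08,0.12,0.136,0.84,-0.42],[0.3,-0.046,0.08,0.12,0.136,0.84,-0.42],[0.3,-0.046,0.08,0.12,0.136,0.84,-0.42],[0.3,-0.046,0.08,0.12,0.136,0.84,-0.42]]'; python3 plan.py 0.47 0.265 0.035 45 -88
```

```text
time: 14.57
tool_pos: [0.4701, 0.2535, 0.1428]
tcp_rot: [3.138, -0.79, -1.532]
wrist_force: [1.0, -0.8, -1.0]
grip_width: 0.563
finger_force: 72.9
t 14.57 tcp [0.4701 0.2535 0.1428] grasp [0.4697 0.267  0.1562] zt [ 0.024 -0.71  -0.704] j [ 1.11  0.55 -0.3   0.35 -1.45 -1.25] F [ 1.  -0.8 -1. ] w 0.563 ff 72.9
shift [-0.0848 -0.0005  0.0867] rot [ 0.0004 -0.0048  0.0028] rows 2.9
```

```bash
python3 steer.py '[[0.3,-0.025,0,0.025,0,0,0],[0.3,-0.05,0,0.05,0,0,0],[0.3,-0.07,0,0.07,0,0,0],[0.3,-0.085,0,0.086,0,-0.004,0.003],[0.3,-0.085,0,0.086,0,-0.004,0.003],[0.3,-0.085,0,0.086,0,-0.004,0.003]]'; python3 plan.py 0.47 0.265 0.030 45 -88
```

```text
time: 15.07
tool_pos: [0.4705, 0.2513, 0.0229]
tcp_rot: [-3.138, -0.781, -1.543]
wrist_force: [-0.6, 0.2, -0.6]
grip_width: 0.563
finger_force: 72.8
t 15.07 tcp [0.4705 0.2513 0.0229] grasp [0.4701 0.2646 0.0364] zt [ 0.023 -0.703 -0.71 ] j [ 1.1   0.69 -0.38  0.37 -1.24 -1.33] F [-0.6  0.2 -0.6] w 0.563 ff 72.8
shift [-0.0047  0.      0.0043] rot [ 0.0018  0.0048 -0.005 ] rows 0.2
```

Contact should come at grasp z ≈ 0.0288.

```bash
python3 steer.py '[[0.3,-0.002,0,0.002,0,0,0],[0.3,-0.0045,0,0.0045,0,0.004,-0.004],[0.3,-0.0045,0,0.0045,0,0.004,-0.004],[0.3,-0.0045,0,0.0045,0,0.004,-0.004]]'; python3 plan.py 0.47 0.265 0.0288 45 -88
```

```text
time: 15.4
tool_pos: [0.4706, 0.2515, 0.0181]
tcp_rot: [-3.138, -0.781, -1.54]
wrist_force: [-0.3, 0.5, -0.7]
grip_width: 0.569
finger_force: 72.9
t 15.4 tcp [0.4706 0.2515 0.0181] grasp [0.4702 0.2649 0.0316] zt [ 0.025 -0.704 -0.71 ] j [ 1.1   0.7  -0.38  0.37 -1.23 -1.33] F [-0.3  0.5 -0.7] w 0.569 ff 72.9
shift [-0.002   0.0002  0.0019] rot [-0.0004  0.0042 -0.0031] rows 0.1
```

```bash
python3 steer.py '[[0.3,-0.001,0,0.001,0,0.004,0],[0.3,-0.002,0,0.002,0,0.004,0],[0.3,-0.002,0,0.002,0,0.004,0],[0.3,-0.0025,0,0.0025,0,0.004,0],[0.3,-0.0025,0,0.0025,0,0.004,0]]'; python3 plan.py 0.47 0.265 0.0288 45 -88
```

```text
time: 15.82
tool_pos: [0.4707, 0.2513, 0.0154]
tcp_rot: [-3.138, -0.787, -1.54]
wrist_force: [-2.7, 1.5, 9.2]
grip_width: 0.565
finger_force: 73.7
t 15.82 tcp [0.4707 0.2513 0.0154] grasp [0.4702 0.2648 0.0288] zt [ 0.026 -0.708 -0.706] j [ 1.1   0.71 -0.38  0.37 -1.23 -1.33] F [-2.7  1.5  9.2] w 0.565 ff 73.7
shift [-0.0002  0.0002 -0.0001] rot [-0.0011 -0.0021 -0.0027] rows 0.0
```

Contact made. Release and back off.

```bash
python3 steer.py '[[0.62,0,0,0,0,0,0],[0.7,0,0,0,0,0,0],[0.8,0,0,0,0,0,0],[0.8,0,0,0,0,0,0],[0.8,0,0,0,0,0,0]]'; python3 steer.py '[[0.8,0,0,-0.03,0,0,0],[0.8,0,0,-0.06,0,0,0],[0.8,0,0,-0.1,0,0,0],[0.8,0,0,-0.14,0,0,0],[0.8,0,0,-0.17,0,0,0],[0.8,0,0,-0.17,0,0,0],[0.8,0,0,-0.17,0,0,0]]'
python3 - <<'E'
from h import *
from rig import robot
a=robot.snapshot("scene");b=robot.snapshot("top")
f=lambda i:cv2.resize(i,(390,370),interpolation=2)
cv2.imwrite("pics/p2.png",np.hstack([f(a["pixels"][200:340,340:490,::-1]),f(b["pixels"][190:320,150:300,::-1])]))
E
```

```text
time: 16.23
tool_pos: [0.4704, 0.2509, 0.0137]
tcp_rot: [-3.139, -0.787, -1.54]
wrist_force: [-0.5, -0.3, -0.5]
grip_width: 0.801
finger_force: 0.0
time: 16.82
tool_pos: [0.4662, 0.3729, 0.1344]
tcp_rot: [-3.137, -0.784, -1.54]
wrist_force: [0.6, 0.3, -1.1]
grip_width: 0.803
finger_force: 0.0
```

View pics/p2.png

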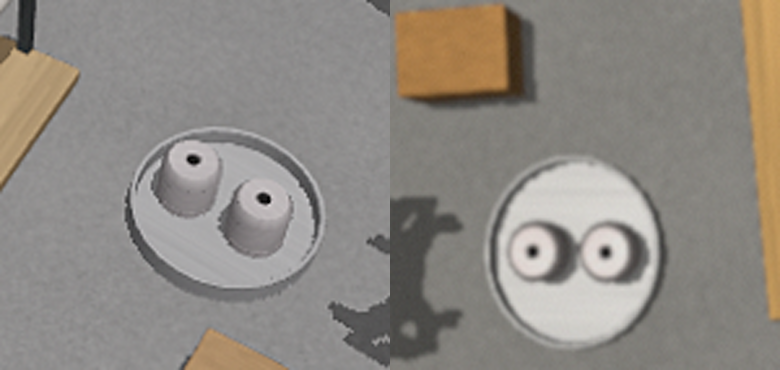

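Both feet stand upright in the round tray (top crop (533,252) and (606,252)) with the gripper well clear, so I'm handing the job in.

```bash
python3 -c "
from rig import robot
print(robot.sign_off())"
```

```text
the job is handed in; nothing more can be done
None
```

I turned both feet over and found a raised bar on each, so both now stand upright and released in the round tray; the job was handed in at about 17 s, but sign-off returned no verdict.

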